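# Unlock the tube shuttle and slide it to its end stop

## Task

With the fingertips, press the yellow lock button on the shuttle carriage all the way down and, keeping it held down the whole way, push the carriage along its rail until it meets the end stop with the red bumper. Then let the button spring back up so that the carriage is locked there, and move clear. Touch only, lift nothing, and leave the cup, bottle, marker and tape where they stand.

Things in the scene. Friction and masses are not known exactly. Their poses are not given: they have to be found in the camera images.
- rail: Fixed aluminium slide rail, 90 mm wide (own x), 288 mm long (own y), lying flat. Origin: centre of its underside, on the worktop. Own +y is the way the carriage is to be pushed. Its low end (-y) has a plain block 34 mm high. On it rides an aluminium carriage plate, 84 mm (x) by 132 mm (y), top 38 mm above the worktop, carrying from -y to +y: yellow button, black push plate, tube block.
- carriage (a joint): Carriage position along the rail in m: 0 at the low end, 0.120 against the end stop. Starts at 0 to 0.045. Sliding friction about 2 N. Button up: a pin in a toothed bar (a notch every 12 mm) blocks it, about 2.5 mm play either way. It is free while the button is pressed 6.5 mm or more; let go, it locks at the next notch. The last notch holds it at 0.117 to 0.120.
- lock_button (a joint): Press depth of the lock button in m: 0 up (locked), 0.0085 fully down against its stop. Sprung upward: about 3.6 N when it starts to move, 7.5 N fully down.
- button_top (a point): Centre of the top face of the yellow lock button, a flat pad 40 mm (rail's x) by 32 mm (rail's y), 54 mm above the worktop when up, 45.5 mm when fully down. It rides on the carriage. Pressed straight down.
- push_plate_face (a point): Point on the button-side face (looking to the rail's -y) of the black upright push plate, 44 mm wide, 6 mm thick, top 80 mm above the worktop; point at mid-width, 70 mm above the worktop. The button's centre lies 21 mm toward -y of it, so fingertips holding the button down can lean on this face to push the carriage along +y. Rides on the carriage.
- sample_cup: Loose small white sample cup, 27 mm across, 26 mm high, beside the rail; bystander. Origin: centre of its underside.
- dropper_bottle: Loose white dropper bottle with a yellow cap, 34 mm across, 72 mm high, beside the rail; bystander. Origin: centre of its underside.
- marker: Loose white marker pen with a red cap, 140 mm long, 11 mm thick, lying beside the rail; bystander. Origin: its middle, underside.
- tape: Loose roll of beige tape, 63 mm across, 18 mm high, to the right of the rail; bystander. Origin: centre of its underside.
- end_stop (a point): End stop at the rail's +y end: grey block across the rail, 90 x 12 mm, top 58 mm above the worktop, with a round red bumper. The point is the middle of the face that looks toward the carriage, 34 mm above the worktop. Fixed to the rail.
- tube_block: White 15-hole microtube block, 50 x 70 x 30 mm, fixed on the carriage, on the far side of the push plate from the button. Origin: centre of its underside, 38 mm above the worktop.

How it is judged (in metres and radians):
On the way, in this order (a step that is already met when the one before it is completed fails the run):
1. the fingers press the lock button fully down, the carriage not yet near the end stop (value of joint lock_button above 0.0065 m and contact force between the fingers and lock_button above 1 N and value of joint carriage below 0.06 m), for 0.1 s.
2. the carriage is at the end stop with the button still held down (value of joint carriage above 0.1145 m and value of joint lock_button above 0.0055 m and contact force between the fingers and lock_button above 1 N), for 0.1 s.
At the end, for the whole second after the job is handed in: The carriage is in the last notch against the end stop (beyond 114.5 mm of 120 mm), at rest, and the lock button has sprung back up (less than 2 mm down) (value of joint carriage above 0.1145 m and value of joint lock_button below 0.002 m and velocity of joint carriage between -0.005 and 0.005 m/s); the robot touches nothing.
It fails at once if the button is let up part way along, or the locked carriage is forced (value of joint carriage between 0.06 and 0.108 m and value of joint lock_button below 0.003 m).
It fails at once if the cup, bottle, marker or tape is lifted, knocked or moved by more than 20 mm (distance of any of sample_cup, dropper_bottle, marker, tape from where it was at the start of the episode above 0.02 m or angle between any of sample_cup, dropper_bottle's own z axis and vertical above 0.6 rad).
It also fails if it takes over 34 s, if anything falls off the work surface, if the arm or the gripper's body presses on something with over 40 N, if the wrist force passes 120 N, or if a joint passes its speed limit or range.

## Robot

A 6-joint arm with a two-finger parallel gripper is mounted at the origin on a cart in front of the work surface, level with it; the furniture and walls round the work are solid. World frame = base frame: x ahead of the robot, y to its left, z up, the work surface at z = 0. Lengths are in m, angles in degrees, forces in N, time in s.
With the tool pointing down it reaches from about 0.3 to 0.85 m from the base axis. Payload 4.2 kg.
Tool frame: the origin (TCP) lies midway between the tips of the shut fingers; the grasp point (between the pads) lies 19 mm behind it; z points along the fingers, y is the line along which they close (so a half turn about z gives the same grasp; the last joint's range is limited). The gripper opens to 91 mm and grips with 3 to 60 N. Pads are 32 mm wide; open, the fingers measure 118 mm over their backs; the gripper's body (76 mm by 178 mm) begins 60 mm behind the grasp point.
Start: joints at [-68.354, 18.312, 89.639, -0, 72.044, -1.146], TCP at [0.223, -0.53, 0.185] pointing down, gripper open.
Joint ranges: [-177.97, 177.97], [-48.28, 115.42], [12.27, 149.76], [-77.06, 257.06], [2.81, 150.46], [-146.56, 146.56]. Speed limits (degrees/s): [147.25, 147.25, 180, 180, 180, 180].

## Interface

Orientations are given as a 3x3 rotation matrix whose columns are the frame's x, y, z axes.
In Python, from station import * gives the robot as it stands. The module is installed in compiled form; this text tells all that it offers.
- The arm moves only by the tool jog_arm, never from a script. Its argument "series" is a list of rows, each a list of 2 entries, a list of its own where there are three numbers: the shift along the world's x, y, z in m, then the turn about the world's z in rad. A call has 1 to 12 rows; each row is the pose to reach, as a shift and turn from the pose commanded when the call began; what a row does not reach only later rows make up. A row lasts 1/10 s, in which the tool goes at most 50 mm and 8.59 degrees, less where a joint would pass 70% of its speed; a pose out of reach is approached as far as the arm can. A call with a gripper value outside its range is refused whole. "jaw" is the opening, from -1 (shut) to 1 (fully open), set as the call begins (left out, the last holds). The fingers move at their own pace and stop on an object; the grip force is fixed at half the most. Time passes only in rows, so rows that repeat a pose let the fingers close. It gives the time, the measured TCP pose, the force, the opening and the grip force at its end, in the units of the state.
- sense(): the state, without advancing time (a new reading comes with each control period).
- read_camera(name): name is "scene" or "side" or "wrist"; returns the picture (420x560x3 uint8, red, green, blue); there is no depth.
- camera_model(name): a dict with "fx", "fy", "cx", "cy" (pixels), "world_from_camera" (4x4, takes a point from camera to world coordinates). Camera axes: x right, y up, looking along -z (the intrinsics and any distortion apply to the point x, -y, -z); pixel columns grow to the right and rows downward; lengths in m; the calibration is good to about 2 mm. A picture is of the moment at which its call begins: read the wrist's pose just before it. camera_model takes no time and is no camera call; for the wrist camera it gives the pose at the moment of the call.
- finish_job(): hands the job in; it is judged then, once.
The state is a dict: "time": time; "q": joint angles; "qd": joint speeds; "effort": joint torques, N m; "eef_pos": TCP position; "eef_rot": TCP orientation; "contact_force": force on the tool from outside, world axes, zero at the start; "ft_torque": the same for the moment, N m; "finger_gap": finger opening in m; "grasp_force": force on a finger pad.
Only numpy, scipy, OpenCV 4.12 (cv2) and the standard library are available. Lean on these libraries where they do the work, as an engineer would, in place of code of your own. Each camera call takes 0.05 s, during which the arm holds its last target. There are 200 camera calls.

## Working session

There is one attempt and no reset: what is moved stays moved. The work goes in short steps, Python scripts to look and compute and a tool call to move; the robot and the scene stay as the last step left them, time stands still between calls to the robot, and variables do not carry over. Pictures are saved under pics/ and viewed, at most 10 in all, crops included, and the job is handed in when it is done.

Besides the shell and the picture viewer there is one more tool, called after "Request:" as a command line: name --argument value ..., lists and objects as JSON in quotes. jog_arm: Moves the arm, as the interface text tells. Its arguments: {"type":"object","properties":{"series":{"type":"array","items":{"type":"array"}},"jaw":{"type":"number"}},"required":["series"]}

```bash
mkdir -p pics
python3 - <<'E'
from station import *
import cv2, numpy as np
for n in ("scene","side"):
    cv2.imwrite(f"pics/{n}0.png", read_camera(n)[:,:,::-1])
    m=camera_model(n); print(n,{k:(np.round(v,4).tolist()) for k,v in m.items()})
s=sense(); print(s["time"],s["eef_pos"],s["eef_rot"],s["contact_force"],s["finger_gap"])
E
```

```text
scene {'fx': 416.1217, 'fy': 416.1217, 'cx': 280.0223, 'cy': 209.1949, 'world_from_camera': [[-0.6316, 0.5103, -0.5836, -0.0227], [-0.7752, -0.403, 0.4865, 0.4448], [0.0131, 0.7597, 0.6501, 0.6971], [0.0, 0.0, 0.0, 1.0]]}
side {'fx': 392.4583, 'fy': 392.4583, 'cx': 281.1378, 'cy': 207.7994, 'world_from_camera': [[0.64, 0.6549, -0.402, 0.1306], [-0.7683, 0.5362, -0.3497, -0.418], [-0.0135, 0.5326, 0.8462, 0.9928], [0.0, 0.0, 0.0, 1.0]]}
0.1 [ 0.22257539 -0.52965324  0.18433192] [[ 9.21916011e-01  3.87389385e-01 -5.77486299e-04]
 [ 3.87389815e-01 -9.21914917e-01  1.42031377e-03]
 [ 1.78212436e-05 -1.53312231e-03 -9.99998825e-01]] [ 0.27387836  0.61558968 -0.06657151] 0.0909815096435338
```

View pics/scene0.png

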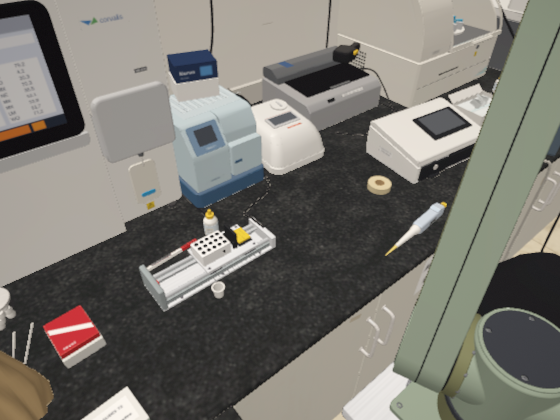

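View pics/side0.png

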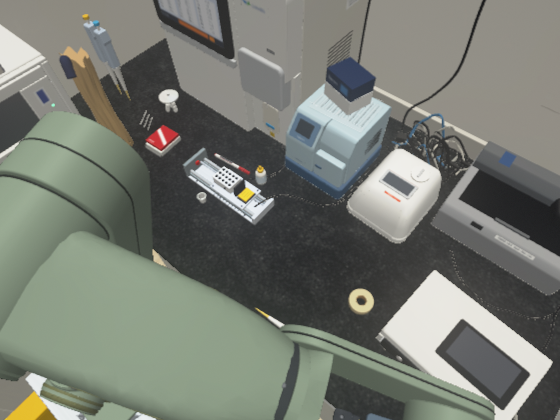

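The scene view shows the rail from the end stop at about (152,280) to the low end at about (268,238). The button is near (240,235), the bottle at (210,222) and the cup at (218,290). In the side view the end stop is at about (193,165), the low end at (265,210) and the button at (245,195).

```bash
cat > h.py <<'E'
from station import *
import cv2, numpy as np
def ray(m,uv):
    T=np.array(m["world_from_camera"]); d=np.array([(uv[0]-m["cx"])/m["fx"],-(uv[1]-m["cy"])/m["fy"],-1.])
    return T[:3,3],T[:3,:3]@d
def onz(m,uv,z):
    o,d=ray(m,uv); return o+d*(z-o[2])/d[2]
def yellow(im):
    h=cv2.cvtColor(im,cv2.COLOR_RGB2HSV); return cv2.inRange(h,(20,150,120),(33,255,255))
E
python3 - <<'E'
from h import *
a=cv2.imread("pics/scene0.png");b=cv2.imread("pics/side0.png")
for n,i in (("scene",a),("side",b)):
    N,l,st,c=cv2.connectedComponentsWithStats(yellow(i[:,:,::-1].copy()))
    for k in range(1,N):
        if st[k,4]>12 : print(n,st[k],c[k].round(1),onz(camera_model(n),c[k],.054).round(4))
A=cv2.resize(a[195:315,130:290],None,fx=5,fy=5,interpolation=cv2.INTER_CUBIC)
B=cv2.resize(b[140:230,170:290],None,fx=6,fy=6,interpolation=cv2.INTER_CUBIC)
cv2.imwrite("pics/A.png",A);cv2.imwrite("pics/B.png",B)
E
```

```text
scene [353  49   5   6  22] [355.1  51.5] [ 1.1622 -0.9474  0.054 ]
scene [147 202   7   7  33] [150.2 204.9] [0.7592 0.1973 0.054 ]
scene [442 202   5   5  15] [444.1 203.7] [ 0.3231 -0.3629  0.054 ]
scene [205 209   9  10  63] [209.1 213.7] [0.6448 0.1041 0.054 ]
scene [234 227  16  17 152] [241.1 235.3] [0.5391 0.0873 0.054 ]
side [83 14  5  6 23] [85.2 16.4] [0.7811 1.1926 0.054 ]
side [257 166   7   7  31] [259.8 168.9] [0.6424 0.1087 0.054 ]
side [238 188  16  14 116] [245.4 194.2] [0.5467 0.0796 0.054 ]
side [  5 392  51  28 734] [ 31.2 410. ] [-0.159  0.057  0.054]
```

View pics/A.png

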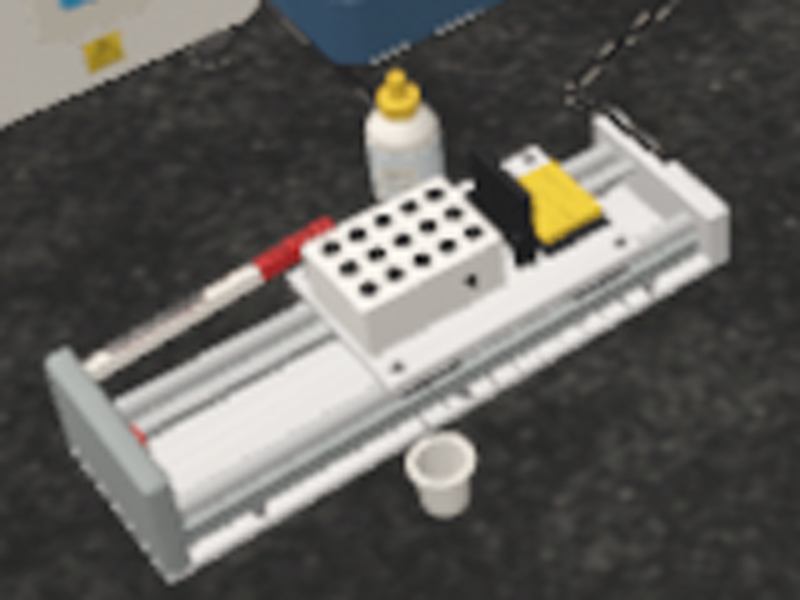

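View pics/B.png

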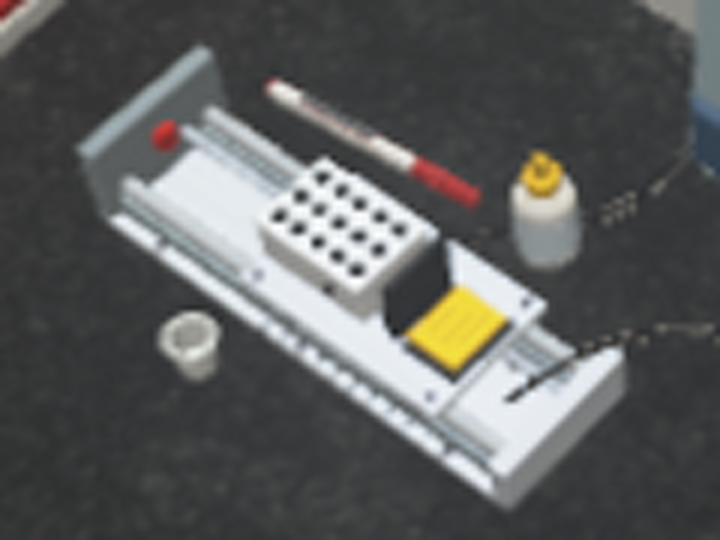

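View A: end stop bottom corner at crop (172,582), low-end bottom corner at (722,265), push plate between button and tube block. View B: the same corners at crop (110,215) and (505,508), with the button centred at (458,328).

Run:
```python
from h import *
S=camera_model("scene");D=camera_model("side")
pA=lambda u,v,z:onz(S,(130+u/5,195+v/5),z)
pB=lambda u,v,z:onz(D,(170+u/6,140+v/6),z)
for f,e,l in((pA,(172,582),(722,265)),(pB,(110,215),(505,508))):
    E_,L=f(*e,0),f(*l,0);d=E_-L;print("edge",E_.round(4),L.round(4),np.linalg.norm(d),np.degrees(np.arctan2(d[1],d[0])))
for n,f,a,b in(("A",pA,(58,352),(160,490)),("B",pB,(85,150),(210,50))): print("stop top",n,f(*a,.058).round(4),f(*b,.058).round(4))
# button triangulation
o1,d1=ray(S,(241.1,235.3));o2,d2=ray(D,(245.4,194.2))
t=np.linalg.lstsq(np.c_[d1,-d2],o2-o1,rcond=None)[0];p,q=o1+d1*t[0],o2+d2*t[1];print("button",p.round(4),q.round(4))
for n,f,pts in(("A",pA,[(520,168),(560,160),(605,212),(550,243)]),("B",pB,[(405,338),(462,287),(510,322),(458,372)])):
    print(n,[f(*x,.054)[:2].round(4) for x in pts])
print("bottle",pA(405,200,0),pB(545,262,0))
```

```text
edge [0.503 0.302 0.   ] [0.5036 0.021  0.    ] 0.281022843341641 90.13756359143878
edge [0.508  0.2959 0.    ] [ 0.5078  0.0159 -0.    ] 0.28000679162866987 89.95772552000754
stop top A [0.5891 0.2978 0.058 ] [0.5    0.2979 0.058 ]
stop top B [0.5061 0.2943 0.058 ] [0.5926 0.2927 0.058 ]
button [0.5468 0.0823 0.0451] [0.5498 0.0834 0.047 ]
A [array([0.5667, 0.0873]), array([0.5598, 0.0701]), array([0.5201, 0.074 ]), array([0.5195, 0.1039])]
B [array([0.5268, 0.0924]), array([0.5663, 0.0914]), array([0.5658, 0.0595]), array([0.5286, 0.0594])]
bottle [0.63179012 0.11299641 0.        ] [ 6.30357447e-01  9.79751445e-02 -1.11022302e-16]
```

Run:
```python
from h import *
D=camera_model("side");S=camera_model("scene")
for uv in((382,340),(436,275),(520,415),(361,301),(350,205)): print(uv,onz(D,uv,0).round(3),onz(D,uv,.1).round(3))
```

```text
(382, 340) [ 0.464 -0.445  0.   ] [ 0.431 -0.443  0.1  ]
(436, 275) [ 0.702 -0.466  0.   ] [ 0.644 -0.461  0.1  ]
(520, 415) [ 0.52  -0.769 -0.   ] [ 0.481 -0.733  0.1  ]
(361, 301) [ 0.514 -0.351  0.   ] [ 0.475 -0.358  0.1  ]
(350, 205) [ 0.74  -0.161  0.   ] [ 0.679 -0.187  0.1  ]
```

Request:
jog_arm --jaw -1 --series '[[[0.02,0.045,0.0],-0.1],[[0.04,0.09,0.0],-0.2],[[0.06,0.135,0.0],-0.3],[[0.08,0.18,0.0],-0.398],[[0.1,0.225,0],-0.398],[[0.125,0.27,0],-0.398],[[0.15,0.31,0],-0.398]]'

```text
time: 0.8
eef_pos: [0.3728, -0.2181, 0.185]
eef_rot: [[1.0, -0.001, -0.0], [-0.001, -1.0, -0.0], [-0.0, 0.0, -1.0]]
contact_force: [1.3, -0.9, -0.2]
finger_gap: 0.0383
grasp_force: 0.0
```

Clear path. On to a hover just short of the button, then a wrist look.

Request:
jog_arm --series '[[[0.025,0.04,0],0],[[0.05,0.08,0],0],[[0.075,0.12,0],0],[[0.1,0.16,0],0],[[0.125,0.2,0],0],[[0.15,0.24,0],0],[[0.175,0.278,0],0],[[0.175,0.278,0],0],[[0.175,0.278,0],0]]'

```text
time: 1.7
eef_pos: [0.5474, 0.0584, 0.1842]
eef_rot: [[1.0, 0.002, -0.002], [0.002, -1.0, -0.001], [-0.002, 0.001, -1.0]]
contact_force: [-0.1, 0.7, -0.6]
finger_gap: 0.0
grasp_force: 0.0
```

Run:
```python
from h import *
m=camera_model("wrist"); s=sense(); im=read_camera("wrist"); cv2.imwrite("pics/w1.png",im[:,:,::-1])
print(s["eef_pos"],s["contact_force"],{k:np.round(v,4).tolist() for k,v in m.items()})
N,l,st,c=cv2.connectedComponentsWithStats(yellow(im))
for k in range(1,N):
    if st[k,4]>150:
        r=cv2.minAreaRect(np.argwhere(l==k)[:,::-1].astype(np.float32)); P=np.array([onz(m,p,.054)[:2] for p in cv2.boxPoints(r)])
        print(st[k],c[k].round(1),onz(m,c[k],.054).round(4),P.round(4).tolist())
```

```text
[0.54737369 0.05844032 0.18421663] [-0.05358124  0.72353882 -0.61976525] {'fx': 340.4042, 'fy': 340.4042, 'cx': 285.6962, 'cy': 215.0929, 'world_from_camera': [[0.0009, 0.9657, 0.2596, 0.621], [-1.0, 0.0007, 0.0009, 0.0578], [0.0007, -0.2596, 0.9657, 0.3838], [0.0, 0.0, 0.0, 1.0]]}
[224  91  20  21 323] [233.5 101. ] [0.6411 0.1057 0.054 ] [[0.6497, 0.114], [0.6497, 0.0966], [0.6323, 0.0972], [0.6322, 0.1148]]
[ 245  175   32   39 1218] [260.7 194. ] [0.5539 0.0822 0.054 ] [[0.5727, 0.0971], [0.5727, 0.067], [0.5345, 0.0672], [0.5345, 0.0983]]
[271 270   4  60 228] [272.6 300.2] [0.4376 0.0716 0.054 ] [[0.4727, 0.0729], [0.4727, 0.0697], [0.4023, 0.0703], [0.4023, 0.0736]]
[296 270   6  60 228] [298.4 299.4] [0.4385 0.0437 0.054 ] [[0.4727, 0.0469], [0.4728, 0.042], [0.4024, 0.0397], [0.4023, 0.0449]]
[  53  341  352   21 5797] [240.5 352.7] [0.372  0.1082 0.054 ] [[0.387, 0.3165], [0.3872, -0.0744], [0.3611, -0.0768], [0.3609, 0.3211]]
```

View pics/w1.png

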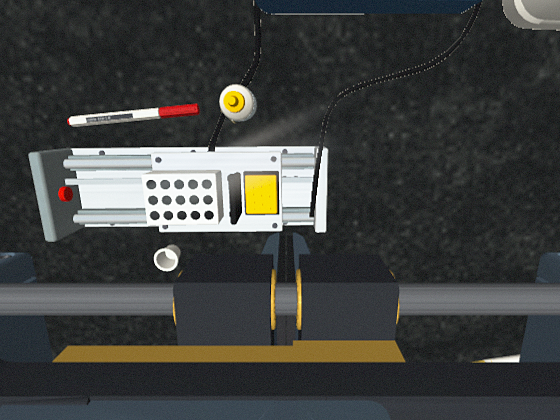

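The wrist view shows the rail level in the image, so its yaw is about 0. The button is at (261,194), the push plate at (235,198) and the end stop near (60,193). Nothing stands in the carriage's path. I take the button centre as (0.552, 0.082) and descend over it.

Request:
jog_arm --series '[[[0.004,0.026,-0.04],0],[[0.004,0.026,-0.08],0],[[0.004,0.026,-0.11],0],[[0.004,0.026,-0.122],0],[[0.004,0.026,-0.122],0],[[0.004,0.026,-0.122],0]]'

```text
time: 2.35
eef_pos: [0.5527, 0.0832, 0.0645]
eef_rot: [[1.0, -0.001, 0.002], [-0.001, -1.0, 0.0], [0.002, -0.0, -1.0]]
contact_force: [0.1, 0.2, 1.1]
finger_gap: 0.0004
grasp_force: 0.0
```

Run:
```python
from h import *
m=camera_model("wrist"); s=sense(); im=read_camera("wrist"); print(s["eef_pos"],s["contact_force"])
o=im[100:320,170:370]; A=cv2.resize(o,None,fx=2.4,fy=2.4,interpolation=cv2.INTER_CUBIC)
b=read_camera("side")[160:230,200:290]; B=cv2.resize(b,(480*90//90//1,373)); 
cv2.imwrite("pics/w2.png",cv2.vconcat([A[:,:,::-1][:],cv2.resize(b,(480,72))[:0,:,::-1]]) if 0 else A[:,:,::-1])
N,l,st,c=cv2.connectedComponentsWithStats(yellow(im))
for k in range(1,N):
    if st[k,4]>150: print(st[k],c[k].round(1),onz(m,c[k],.054).round(4))
```

```text
[0.55272271 0.08322256 0.06449347] [0.081735   0.20074939 1.09927852]
[230  81  33  34 807] [245.5  97.3] [0.6414 0.1058 0.054 ]
[ 261  209   48   57 1402] [284.6 224.1] [0.5639 0.0831 0.054 ]
[271 270   4  60 223] [272.5 300.1] [0.5098 0.0915 0.054 ]
[296 270   6  60 228] [298.5 299.2] [0.5104 0.0738 0.054 ]
[  53  341  352   21 5939] [240.3 352.7] [0.4681 0.1151 0.054 ]
```

View pics/w2.png

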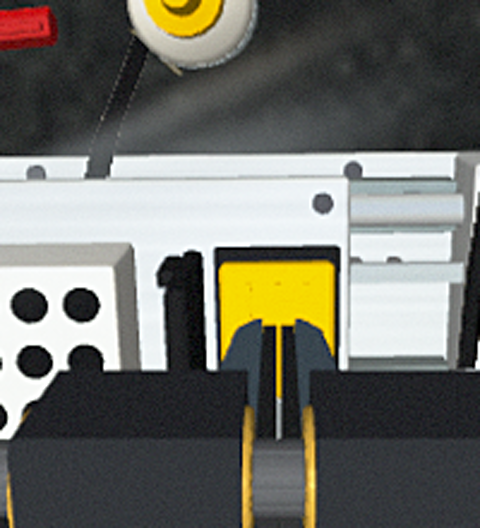

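The fingers are centred over the button: button at crop columns 218–337, fingers centred near 278, plate face near 203. Now I press it down.

Request:
jog_arm --series '[[[0,0,-0.005],0],[[0,0,-0.01],0],[[0,0,-0.015],0],[[0,0,-0.018],0],[[0,0,-0.02],0],[[0,0,-0.02],0],[[0,0,-0.02],0],[[0,0,-0.02],0]]'

```text
time: 3.25
eef_pos: [0.5519, 0.0839, 0.0432]
eef_rot: [[1.0, -0.0, 0.0], [-0.0, -1.0, -0.0], [0.0, 0.0, -1.0]]
contact_force: [-0.4, -0.9, 0.6]
finger_gap: 0.0003
grasp_force: 0.0
```

Force is near zero, which is not what I expected, so I'm looking.

Run:
```python
from h import *
m=camera_model("wrist"); s=sense(); im=read_camera("wrist"); print(s["eef_pos"],s["contact_force"],s["ft_torque"],s["time"])
b=read_camera("side")[165:225,205:285]; c=read_camera("scene")[195:260,205:285]
A=cv2.resize(im[130:330,190:370],(540,600)); B=cv2.resize(b,(260,195),interpolation=cv2.INTER_CUBIC); C=cv2.resize(c,(260,211),interpolation=cv2.INTER_CUBIC)
o=np.zeros((600,800,3),np.uint8); o[:,:540]=A; o[:195,540:]=B; o[200:411,540:]=C
cv2.imwrite("pics/w3.png",o[:,:,::-1])
print(sense()["contact_force"])
```

```text
[0.55191581 0.08391802 0.04320939] [-0.44083973 -0.85314209  0.63071108] [0.04350681 0.02037093 0.0007244 ] 3.25
[-0.06797912 -0.59023528 -0.05159067]
```

View pics/w3.png

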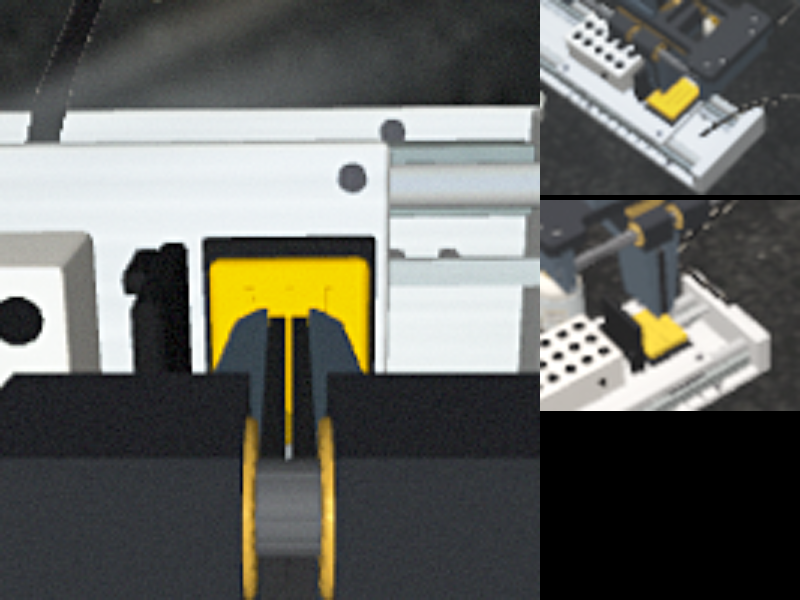

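The fingers are still just above the button, with no sign of contact. I'll go down gently in steps while watching the force.

Request:
jog_arm --series '[[[0,0,-0.002],0],[[0,0,-0.004],0],[[0,0,-0.004],0],[[0,0,-0.004],0]]'

```text
time: 3.8
eef_pos: [0.5517, 0.0839, 0.0389]
eef_rot: [[1.0, -0.0, -0.0], [-0.0, -1.0, -0.0], [-0.0, 0.0, -1.0]]
contact_force: [-0.0, -0.6, -0.4]
finger_gap: 0.0003
grasp_force: 0.0
```

Request:
jog_arm --series '[[[0,0,-0.002],0],[[0,0,-0.003],0],[[0,0,-0.003],0],[[0,0,-0.003],0]]'

```text
time: 4.2
eef_pos: [0.5517, 0.0839, 0.036]
eef_rot: [[1.0, -0.0, -0.0], [-0.0, -1.0, -0.0], [-0.0, 0.0, -1.0]]
contact_force: [-0.2, -0.2, -1.1]
finger_gap: 0.0004
grasp_force: 0.0
```

Run:
```python
from h import *
m=camera_model("wrist"); s=sense(); im=read_camera("wrist"); print(s["eef_pos"],s["contact_force"],s["effort"],s["time"])
h=yellow(im); h[270:]=0; h[:150]=0; ys,xs=np.nonzero(h); print(xs.min(),xs.max(),ys.min(),ys.max())
W=np.array(m["world_from_camera"])
# where TCP projects, and finger width near tip
p=np.linalg.inv(W)@np.r_[s["eef_pos"],1]; print("tcp px",m["cx"]-m["fx"]*p[0]/p[2],m["cy"]+m["fy"]*p[1]/p[2])
# width-implied depth of button: 32 mm (y)
print("ray depth from width", m["fx"]*.032/(xs.max()-xs.min()+1))
r=ys.min(); o,d=ray(m,((xs.min()+xs.max())/2,r)); depth=m["fx"]*.032/(xs.max()-xs.min()+1); print("back edge pt",o+d*depth)
```

```text
[0.55172217 0.08387557 0.03602365] [-0.15132923 -0.24960742 -1.12919253] [ 1.26880786e-04 -4.25050879e+01 -1.86884826e+01  1.99074950e-02
 -7.76782050e-02 -2.46541509e-05] 4.2
259 313 219 269
tcp px 284.3452842364858 246.12303223019273
ray depth from width 0.19805336369823384
back edge pt [0.57175032 0.08283632 0.04499381]
```

Run:
```python
from h import *
o=np.zeros((600,800,3),np.uint8)
sc=read_camera("scene"); sd=read_camera("side"); s0=cv2.imread("pics/scene0.png")[:,:,::-1]; d0=cv2.imread("pics/side0.png")[:,:,::-1]
R=lambda a:cv2.resize(a,(400,300),interpolation=cv2.INTER_CUBIC)
o[:300,:400]=R(s0[215:260,215:275]);o[:300,400:]=R(sc[215:260,215:275]);o[300:,:400]=R(d0[175:220,215:275]);o[300:,400:]=R(sd[175:220,215:275])
cv2.imwrite("pics/cmp.png",o[:,:,::-1])
```

```text
(no output)
```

View pics/cmp.png

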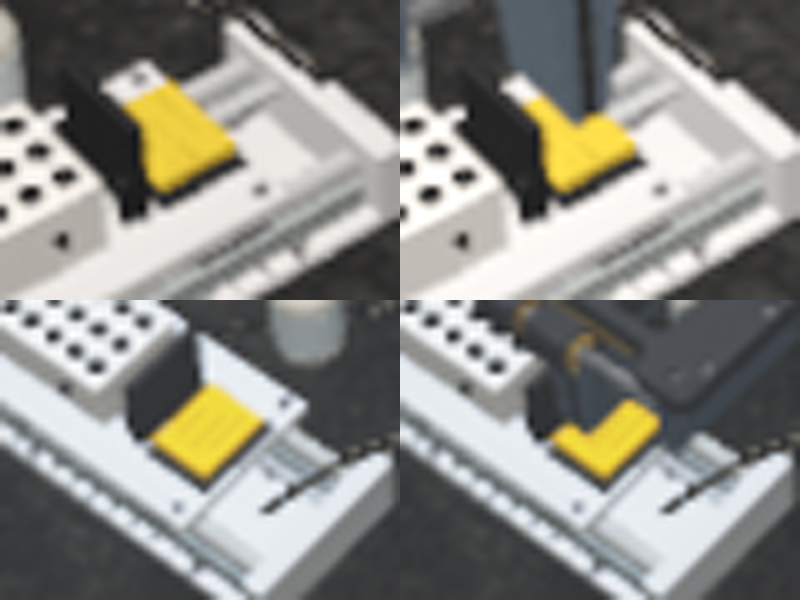

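The button is unmoved in both views (near corner still at (165,193) and (205,475)). The tips are at most just touching it, so the real tips sit above the nominal TCP. I'll keep lowering in steps, watching the force.

Request:
jog_arm --series '[[[0,0,-0.002],0],[[0,0,-0.003],0],[[0,0,-0.003],0],[[0,0,-0.003],0]]'

```text
time: 4.75
eef_pos: [0.5517, 0.0839, 0.033]
eef_rot: [[1.0, -0.0, -0.0], [-0.0, -1.0, -0.0], [-0.0, 0.0, -1.0]]
contact_force: [-0.6, 0.5, 0.3]
finger_gap: 0.0005
grasp_force: 0.0
```

Request:
jog_arm --series '[[[0,0,-0.002],0],[[0,0,-0.003],0],[[0,0,-0.003],0],[[0,0,-0.003],0]]'

```text
time: 5.15
eef_pos: [0.5517, 0.0839, 0.03]
eef_rot: [[1.0, -0.0, -0.0], [-0.0, -1.0, -0.0], [-0.0, 0.0, -1.0]]
contact_force: [-0.9, -1.0, 0.1]
finger_gap: 0.0005
grasp_force: 0.0
```

Triangulating the tip's occlusion corners suggests the real tips were about 20 mm above the reported TCP. Continuing down.

Request:
jog_arm --series '[[[0,0,-0.002],0],[[0,0,-0.004],0],[[0,0,-0.004],0]]'

```text
time: 5.45
eef_pos: [0.5515, 0.0838, 0.0257]
eef_rot: [[1.0, -0.0, -0.001], [-0.0, -1.0, -0.0], [-0.001, 0.0, -1.0]]
contact_force: [-1.0, -0.0, -0.4]
finger_gap: 0.0004
grasp_force: 0.0
```

Run:
```python
from h import *
o=np.zeros((600,800,3),np.uint8)
s=sense();print(s["eef_pos"],s["contact_force"],s["time"])
m=camera_model("wrist");w=read_camera("wrist");sc=read_camera("scene"); sd=read_camera("side")
R=lambda a:cv2.resize(a,(400,300),interpolation=cv2.INTER_CUBIC)
o[:300,:400]=R(w[195:285,225:345]);o[:300,400:]=R(sc[215:260,215:275]);o[300:,400:]=R(sd[175:220,215:275])
cv2.imwrite("pics/cmp2.png",o[:,:,::-1])
```

```text
[0.5514668  0.08384314 0.0257022 ] [-0.98035095 -0.01357834 -0.37860013] 5.45
```

View pics/cmp2.png

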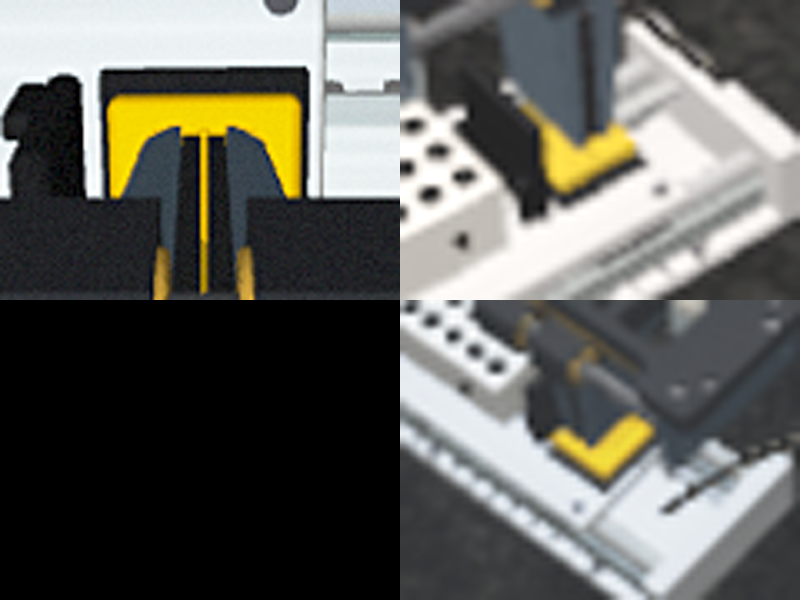

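The tips sit closer now but the button is still up: near corner at (565,195) in the scene crop and (605,478) in the side crop. Continuing.

Request:
jog_arm --series '[[[0,0,-0.002],0],[[0,0,-0.003],0],[[0,0,-0.003],0]]'

```text
time: 5.9
eef_pos: [0.5516, 0.0838, 0.0229]
eef_rot: [[1.0, -0.0, -0.0], [-0.0, -1.0, -0.0], [-0.0, 0.0, -1.0]]
contact_force: [0.1, -0.1, -0.8]
finger_gap: 0.0003
grasp_force: 0.0
```

Request:
jog_arm --series '[[[0,0,-0.002],0],[[0,0,-0.003],0],[[0,0,-0.003],0]]'

```text
time: 6.2
eef_pos: [0.5517, 0.0839, 0.02]
eef_rot: [[1.0, -0.0, -0.0], [-0.0, -1.0, -0.0], [-0.0, 0.0, -1.0]]
contact_force: [-0.4, -0.6, -0.8]
finger_gap: 0.0005
grasp_force: 0.0
```

```bash
cat > tip.py <<'E'
from h import *
from scipy.optimize import brentq
def look(n,im,box):
    x0,x1,y0,y1=box; k=8
    g=cv2.resize(im[y0:y1,x0:x1],None,fx=k,fy=k,interpolation=cv2.INTER_CUBIC)
    c=max(cv2.findContours(yellow(g),cv2.RETR_EXTERNAL,cv2.CHAIN_APPROX_NONE)[0],key=cv2.contourArea)
    d=cv2.convexityDefects(c,cv2.convexHull(c,returnPoints=False)); b=d[d[:,0,3].argmax(),0]
    p=c[:,0]; pix=lambda q:np.array(q)/k+(x0,y0)
    return pix(c[b[2],0]),b[3]/256/k,pix(p[p[:,1].argmax()]),pix(p[p[:,0].argmax()]),cv2.contourArea(c)/k/k
BX={"scene":(215,275,220,265),"side":(225,275,180,220)}
if __name__=="__main__":
    V={}
    for n in BX:
        i0=cv2.imread(f"pics/{n}0.png")[:,:,::-1].copy(); i1=read_camera(n)
        for t,i in(("before",i0),("now",i1)):
            r=look(n,i,BX[n]); print(n,t,"vertex",r[0],"depth",round(r[1],1),"bottom",r[2],"right",r[3],"area",round(r[4]))
        V[n]=r[0]
    M={n:camera_model(n) for n in BX}
    f=lambda z:onz(M["scene"],V["scene"],z)[0]-onz(M["side"],V["side"],z)[0]
    try:
        z=brentq(f,-.1,.2); print("tip z",z,[onz(M[n],V[n],z).round(4) for n in BX])
    except Exception as e: print(e,f(.02),f(.06))
    # expected pixel shift for 8.5 mm press
    for n in BX:
        W=np.linalg.inv(np.array(M[n]["world_from_camera"])); q=[]
        for z in(.054,.0455):
            p=W@[.53,.07,z,1]; q.append((M[n]["cx"]-M[n]["fx"]*p[0]/p[2],M[n]["cy"]+M[n]["fy"]*p[1]/p[2]))
        print(n,"shift if pressed",np.subtract(q[1],q[0]))
    s=sense();print(s["eef_pos"],s["contact_force"],s["time"])
E
python3 tip.py
```

```text
scene before vertex [236.25 234.5 ] depth 1.5 bottom [239.125 243.625] right [249.875 236.875] area 145
scene now vertex [241.875 239.625] depth 4.5 bottom [239.375 243.75 ] right [249.75 238.25] area 56
side before vertex [239.375 194.75 ] depth 0.8 bottom [245.625 201.5  ] right [254.   193.75] area 118
side now vertex [244.125 198.5  ] depth 4.2 bottom [245.375 201.5  ] right [251.875 195.875] area 44
tip z 0.03869474387090238 [array([0.54  , 0.0853, 0.0387]), array([0.54  , 0.0805, 0.0387])]
scene shift if pressed [0.12977838 2.74520664]
side shift if pressed [0.27577914 1.61970966]
[0.55167885 0.08386924 0.02000702] [-0.76713354  0.52734103  0.63474998] 6.3
```

Run:
```python
from tip import *
M={n:camera_model(n) for n in BX}
def zx(a,b):
    z=brentq(lambda z:onz(M["scene"],a,z)[0]-onz(M["side"],b,z)[0],-.2,.3); return z,onz(M["scene"],a,z),onz(M["side"],b,z)
print("button low-x edge",zx((239.1,243.7),(245.6,201.5)))
for a,b in(((241.25,234.2),(243.5,195.25)),((241.7,236.75),(243.5,197.5)),((241.9,239.6),(244.1,198.5))): print(zx(a,b))
```

```text
button low-x edge (0.03472736413511143, array([0.53669076, 0.09542909, 0.03472736]), array([0.53669076, 0.0720829 , 0.03472736]))
(0.05659326561542269, array([0.53944308, 0.08638984, 0.05659327]), array([0.53944308, 0.08014994, 0.05659327]))
(0.05323305881638754, array([0.53515782, 0.08838957, 0.05323306]), array([0.53515782, 0.07662524, 0.05323306]))
(0.03887438888675346, array([0.53986935, 0.08534232, 0.03887439]), array([0.53986935, 0.0804409 , 0.03887439]))
```

Measured the same way as the tips, the button's edge comes out at about z = 0.035 and the tips about 4 mm above it. So there is still a small gap, and I keep descending.

Request:
jog_arm --series '[[[0,0,-0.002],0],[[0,0,-0.003],0],[[0,0,-0.003],0]]'

```text
time: 6.6
eef_pos: [0.5518, 0.0839, 0.0178]
eef_rot: [[1.0, -0.0, 0.0], [-0.0, -1.0, -0.0], [0.0, 0.0, -1.0]]
contact_force: [-1.5, 0.1, 6.6]
finger_gap: 0.0005
grasp_force: 3.3
```

Request:
jog_arm --series '[[[0,0,-0.002],0],[[0,0,-0.002],0],[[0,0,-0.002],0]]'

```text
time: 6.9
eef_pos: [0.5519, 0.0839, 0.0168]
eef_rot: [[1.0, -0.0, 0.001], [-0.0, -1.0, 0.0], [0.001, -0.0, -1.0]]
contact_force: [-2.6, -0.7, 12.1]
finger_gap: 0.0004
grasp_force: 6.0
```

```bash
python3 tip.py
```

```text
scene before vertex [236.25 234.5 ] depth 1.5 bottom [239.125 243.625] right [249.875 236.875] area 145
scene now vertex [242.375 240.5  ] depth 4.0 bottom [239.375 244.75 ] right [250.25  238.875] area 55
side before vertex [239.375 194.75 ] depth 0.8 bottom [245.625 201.5  ] right [254.   193.75] area 118
side now vertex [244.375 199.   ] depth 4.1 bottom [245.875 202.125] right [252.125 196.25 ] area 44
tip z 0.03364180556792473 [array([0.5413, 0.0833, 0.0336]), array([0.5413, 0.0814, 0.0336])]
scene shift if pressed [0.12977838 2.74520664]
side shift if pressed [0.27577914 1.61970966]
[0.55188099 0.08387041 0.01683533] [-2.43611154 -0.47408045 11.62027775] 7.0
```

Contact was made at about z = 0.0195, so the worktop lies lower than nominal. I'll press further and use the stiffness to tell whether it has bottomed out.

Request:
jog_arm --series '[[[0,0,-0.002],0],[[0,0,-0.002],0],[[0,0,-0.002],0]]'

```text
time: 7.3
eef_pos: [0.5521, 0.0839, 0.0167]
eef_rot: [[1.0, -0.0, 0.002], [-0.0, -1.0, 0.0], [0.002, -0.0, -1.0]]
contact_force: [-7.0, -1.0, 23.9]
finger_gap: 0.0009
grasp_force: 12.1
```

```bash
python3 tip.py | grep -v before; python3 -c "
from station import *
print(sense()['ft_torque'])"
```

```text
scene now vertex [241.875 240.625] depth 4.2 bottom [239.375 244.75 ] right [250.25  238.875] area 55
side now vertex [244.375 199.   ] depth 4.1 bottom [245.    202.125] right [252.25  196.125] area 44
tip z 0.034523839247036475 [array([0.541 , 0.0849, 0.0345]), array([0.541 , 0.0809, 0.0345])]
scene shift if pressed [0.12977838 2.74520664]
side shift if pressed [0.27577914 1.61970966]
[0.55203609 0.08391759 0.01671764] [-7.15535269 -1.58359537 23.70881252] 7.4
[-0.11923334  1.42007703 -0.00142074]
```

Run:
```python
from h import *
o=np.zeros((600,800,3),np.uint8)
w=read_camera("wrist");sc=read_camera("scene"); sd=read_camera("side")
np.savez("last.npz",w=w,sc=sc,sd=sd)
R=lambda a:cv2.resize(a,(400,300),interpolation=cv2.INTER_CUBIC)
s0=cv2.imread("pics/scene0.png")[:,:,::-1]
o[:300,:400]=R(w[150:300,185:385]);o[:300,400:]=R(sc[215:260,215:275]);o[300:,400:]=R(sd[175:220,215:275]);o[300:,:400]=R(sc[150:300,140:340])
cv2.imwrite("pics/cmp3.png",o[:,:,::-1])
```

```text
(no output)
```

View pics/cmp3.png

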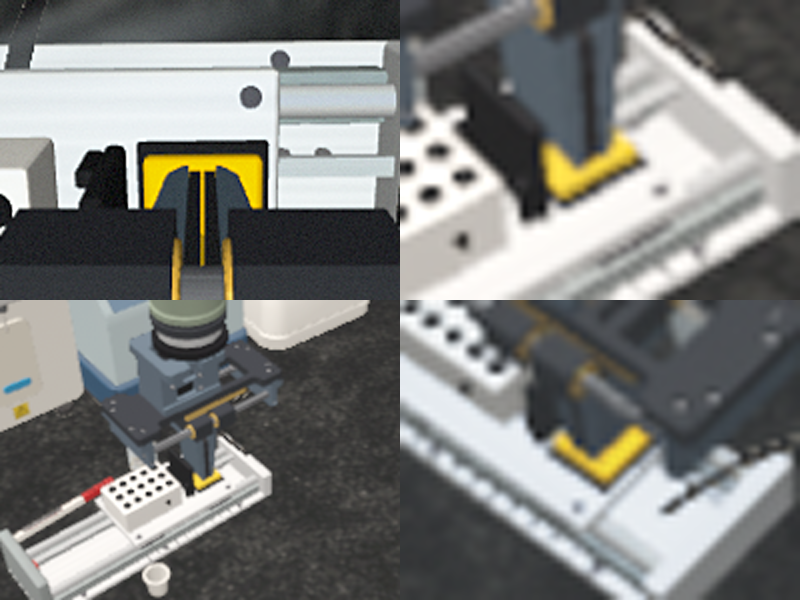

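The final picture shows the closed fingers on the button with its black frame visible round it, at about (200,190) in the wrist crop. Nothing but the fingers is near the button. Next I check heights by triangulating compact features.

Run:
```python
from h import *
M={n:camera_model(n) for n in("scene","side")}
def tri(a,b):
    o1,d1=ray(M["scene"],a);o2,d2=ray(M["side"],b)
    t=np.linalg.lstsq(np.c_[d1,-d2],o2-o1,rcond=None)[0];p,q=o1+d1*t[0],o2+d2*t[1];return ((p+q)/2).round(4),round(np.linalg.norm(p-q),4)
print("cap",tri((209.1,213.7),(259.8,168.9)))
A=lambda u,v:(130+u/5,195+v/5);B=lambda u,v:(170+u/6,140+v/6)
print("endstop top far corner",tri(A(62,350),B(208,48)))
print("tube block top corners (cup-side/+y, cup-side/-y)",tri(A(365,315),B(262,220)), tri(A(503,238),B(365,285)))
print("hole mid",tri(A(402,240),B(340,222)))
print("low block corner bottom",tri(A(722,265),B(505,508)))
print("endstop bottom corner",tri(A(172,582),B(110,215)))
```

```text
cap (array([0.6402, 0.1063, 0.0582]), np.float64(0.0003))
endstop top far corner (array([0.5931, 0.2956, 0.0553]), np.float64(0.0022))
tube block top corners (cup-side/+y, cup-side/-y) (array([0.5292, 0.191 , 0.0602]), np.float64(0.0029)) (array([0.5309, 0.1224, 0.0622]), np.float64(0.0054))
hole mid (array([0.5516, 0.1579, 0.0648]), np.float64(0.0011))
low block corner bottom (array([ 0.5088,  0.0178, -0.0054]), np.float64(0.002))
endstop bottom corner (array([ 0.5099,  0.3007, -0.0076]), np.float64(0.002))
```

Camera heights place the worktop near z = -0.004, so where exactly the tips stand stays unclear. A gentle push is a safe test: if the button is up, the pin allows only 2.5 mm of play.

Request:
jog_arm --series '[[[0,0.003,0.001],0],[[0,0.006,0.002],0],[[0,0.009,0.002],0],[[0,0.012,0.002],0],[[0,0.012,0.002],0],[[0,0.012,0.002],0]]'

```text
time: 8.15
eef_pos: [0.5518, 0.0961, 0.0168]
eef_rot: [[1.0, -0.0, 0.001], [-0.0, -1.0, 0.0], [0.001, -0.0, -1.0]]
contact_force: [-4.4, -0.3, 12.3]
finger_gap: 0.0003
grasp_force: 6.1
```

```bash
python3 tip.py | grep -v before
```

```text
scene now vertex [237.625 243.125] depth 4.6 bottom [234.5 247. ] right [245.75 241.25] area 58
side now vertex [241.   196.75] depth 3.8 bottom [242.125 199.875] right [249. 194.] area 43
tip z 0.03424925959416561 [array([0.5406, 0.0967, 0.0342]), array([0.5406, 0.0941, 0.0342])]
scene shift if pressed [0.12977838 2.74520664]
side shift if pressed [0.27577914 1.61970966]
[0.55177309 0.09611094 0.01682776] [-3.13507385 -1.12769734 11.89926857] 8.25
```

The button moved about 12 mm together with the fingers, well past the 2.5 mm play. So the carriage is unlocked and the button is fully down. I push on at the same depth.

Request:
jog_arm --series '[[[0,0.004,0],0],[[0,0.008,0],0],[[0,0.012,0],0],[[0,0.016,0],0],[[0,0.02,0],0],[[0,0.024,0],0],[[0,0.028,0],0],[[0,0.032,0],0],[[0,0.036,0],0],[[0,0.04,0],0],[[0,0.04,0],0]]'

```text
time: 9.35
eef_pos: [0.5514, 0.1363, 0.0168]
eef_rot: [[1.0, -0.0, -0.0], [-0.0, -1.0, 0.0], [-0.0, -0.0, -1.0]]
contact_force: [-3.9, 0.2, 11.8]
finger_gap: 0.0002
grasp_force: 6.2
```

```bash
cat > red.py <<'E'
from h import *
sd=read_camera("side"); i0=cv2.imread("pics/side0.png")[:,:,::-1].copy()
M=camera_model("side"); N,l,st,c=cv2.connectedComponentsWithStats(yellow(sd))
for k in range(1,N):
    if st[k,4]>20: print("side yellow",st[k,:4],onz(M,c[k],.05).round(4))
s=sense();print(s["eef_pos"],s["contact_force"],s["time"])
E
python3 red.py
```

```text
side yellow [83 14  5  6] [0.7838 1.1995 0.05  ]
side yellow [227 185  12   8] [0.5407 0.1235 0.05  ]
side yellow [341 365   5   7] [ 0.3384 -0.4098  0.05  ]
side yellow [  5 392  51  28] [-0.1602  0.059   0.05  ]
[0.5513719  0.13632599 0.01681775] [-4.12768965 -0.04566073 12.11289024] 9.4
```

Request:
jog_arm --series '[[[0,0.004,0],0],[[0,0.008,0],0],[[0,0.012,0],0],[[0,0.016,0],0],[[0,0.02,0],0],[[0,0.024,0],0],[[0,0.027,0],0],[[0,0.03,0],0],[[0,0.03,0],0]]'

```text
time: 10.3
eef_pos: [0.5511, 0.1662, 0.0168]
eef_rot: [[1.0, -0.0, -0.001], [-0.0, -1.0, 0.0], [-0.001, -0.0, -1.0]]
contact_force: [-5.3, -0.4, 12.6]
finger_gap: 0.0006
grasp_force: 6.4
```

```bash
python3 red.py
```

```text
side yellow [83 14  5  6] [0.7838 1.1995 0.05  ]
side yellow [257 166   7   7] [0.6445 0.1109 0.05  ]
side yellow [218 180  13   7] [0.5393 0.1557 0.05  ]
side yellow [341 365   5   7] [ 0.3384 -0.4098  0.05  ]
side yellow [  5 392  51  28] [-0.1602  0.059   0.05  ]
[0.55107775 0.1661851  0.01681547] [-5.36399038 -0.97022915 13.33348106] 10.35
```

Request:
jog_arm --series '[[[0,0.003,0],0],[[0,0.006,0],0],[[0,0.009,0],0],[[0,0.012,0],0],[[0,0.014,0],0],[[0,0.014,0],0]]'

```text
time: 10.95
eef_pos: [0.5518, 0.1781, 0.0168]
eef_rot: [[1.0, 0.001, 0.0], [0.001, -1.0, -0.003], [0.0, 0.003, -1.0]]
contact_force: [-2.3, -5.7, 11.3]
finger_gap: 0.0004
grasp_force: 6.1
```

```bash
python3 red.py|grep -v 392
```

```text
side yellow [83 14  5  6] [0.7838 1.1995 0.05  ]
side yellow [257 166   7   7] [0.6445 0.1109 0.05  ]
side yellow [341 365   5   7] [ 0.3384 -0.4098  0.05  ]
[0.55181117 0.1781255  0.01680659] [-2.7026365  -6.50701015 12.82483096] 11.0
```

Resistance at y = 0.178 suggests the stop. I lean a bit more to confirm.

Request:
jog_arm --series '[[[0,0.002,0],0],[[0,0.004,0],0],[[0,0.006,0],0],[[0,0.006,0],0],[[0,0.006,0],0]]'

```text
time: 11.5
eef_pos: [0.5526, 0.1835, 0.0168]
eef_rot: [[1.0, 0.002, 0.002], [0.002, -1.0, -0.004], [0.002, 0.004, -1.0]]
contact_force: [-1.2, -9.3, 11.9]
finger_gap: 0.0005
grasp_force: 7.4
```

```bash
python3 tip.py | grep now
python3 - <<'E'
from h import *
im=read_camera("side"); i0=cv2.imread("pics/side0.png")[:,:,::-1]
for n,i in(("before",i0),("now",im)):
    h=cv2.cvtColor(np.ascontiguousarray(i[155:175,188:210]),cv2.COLOR_RGB2HSV); m=(((h[...,0]<8)|(h[...,0]>172))&(h[...,1]>120)); print(n,m.sum(),np.argwhere(m).mean(0) if m.any() else "")
E
```

```text
scene now vertex [215.875 257.125] depth 0.1 bottom [215. 258.] right [216.   257.75] area 2
side now vertex [227.  180.5] depth 0.2 bottom [225.    184.375] right [227.5  182.25] area 8
before 14 [7.14285714 9.07142857]
now 0
```

Run:
```python
from tip import *
bx={"scene":(180,275,220,285),"side":(200,275,165,220)}
for n in bx:
    m=camera_model(n)
    for t,i in(("before",cv2.imread(f"pics/{n}0.png")[:,:,::-1].copy()),("now",read_camera(n))):
        r=look(n,i,bx[n]); print(n,t,r[0],"bottom",r[2],onz(m,r[2],.048).round(4),"area",round(r[4]))
s=sense();print(s["eef_pos"],s["contact_force"])
```

```text
scene before [236.25 234.5 ] bottom [239.125 243.625] [0.5256 0.1023 0.048 ] area 145
scene now [207.875 258.125] bottom [204.    263.875] [0.5225 0.193  0.048 ] area 78
side before [239.375 194.75 ] bottom [245.625 201.5  ] [0.5311 0.0652 0.048 ] area 118
side now [219.625 181.25 ] bottom [222.625 186.125] [0.528  0.1546 0.048 ] area 57
[0.55257026 0.18341295 0.01678162] [-0.38727285 -9.83923119 11.121637  ]
```

The carriage has travelled about 90 mm in both views. It resists over 9 N with the button still down, and the fingers slipped forward, so it is at the end stop. I lift straight up.

Request:
jog_arm --series '[[[0,0,0.004],0],[[0,0,0.01],0],[[0,0,0.02],0],[[0,0,0.04],0],[[0,0,0.07],0],[[0,0,0.1],0],[[0,0,0.14],0],[[0,0,0.18],0],[[0,0,0.18],0],[[0,0,0.18],0]]'

```text
time: 12.75
eef_pos: [0.5519, 0.1864, 0.1961]
eef_rot: [[1.0, -0.0, 0.002], [-0.0, -1.0, 0.001], [0.002, -0.001, -1.0]]
contact_force: [-0.2, -0.9, -0.8]
finger_gap: 0.0005
grasp_force: 0.0
```

Run:
```python
from tip import *
bx={"scene":(180,275,220,285),"side":(200,275,165,220)}
for n in bx:
    m=camera_model(n); r=look(n,read_camera(n),bx[n]); print(n,"bottom",r[2],onz(m,r[2],.048).round(4),"area",round(r[4]))
m=camera_model("wrist");im=read_camera("wrist");N,l,st,c=cv2.connectedComponentsWithStats(yellow(im)[:260])
for k in range(1,N):
    if st[k,4]>150: print(st[k],onz(m,c[k],.054).round(4))
s=sense();print(s["eef_pos"],s["contact_force"],s["time"])
```

```text
scene bottom [203.375 261.125] [0.5299 0.19   0.048 ] area 194
side bottom [222.125 184.375] [0.5316 0.1602 0.048 ] area 112
[360  96  21  20 324] [0.6411 0.1045 0.054 ]
[ 281  178   32   39 1187] [0.5524 0.1736 0.054 ]
[0.55064662 0.1857725  0.19336178] [-0.68259142 -0.20019813 -0.29726604] 12.9
```

Run:
```python
from h import *
w=read_camera("wrist"); m=camera_model("wrist"); w1=cv2.imread("pics/w1.png")[:,:,::-1]
for n,i,a in(("w1",w1,40),("now",w,150)):
    h=cv2.cvtColor(np.ascontiguousarray(i[150:240]),cv2.COLOR_RGB2HSV);r=((h[...,0]<8)|(h[...,0]>172))&(h[...,1]>130)
    print(n,"red",r.sum(),(np.argwhere(r)[:,::-1].min(0)+[0,150],np.argwhere(r)[:,::-1].max(0)+[0,150]) if r.any() else "")
    g=cv2.cvtColor(np.ascontiguousarray(i),cv2.COLOR_RGB2GRAY)
    for row in(160,222): print(row,a,g[row,a:a+125:2].tolist())
print(onz(m,(0,190),.04)[1],onz(m,(300,190),.04)[1])
```

```text
w1 red 199 (array([ 33, 184]), array([312, 216]))
160 40 [119, 65, 70, 65, 66, 75, 67, 68, 70, 70, 71, 66, 192, 216, 217, 209, 211, 210, 209, 211, 211, 208, 210, 211, 212, 211, 217, 210, 218, 215, 212, 213, 209, 210, 212, 218, 212, 209, 214, 217, 212, 217, 216, 218, 210, 214, 208, 212, 216, 217, 211, 218, 214, 212, 216, 213, 239, 252, 87, 96, 68, 241, 239]
222 40 [32, 160, 169, 170, 167, 151, 124, 63, 65, 67, 72, 74, 71, 64, 76, 66, 66, 139, 147, 148, 164, 158, 153, 149, 147, 152, 147, 149, 150, 146, 142, 146, 143, 135, 156, 158, 158, 149, 148, 153, 147, 148, 149, 147, 148, 141, 140, 138, 130, 156, 153, 154, 158, 141, 254, 252, 252, 253, 252, 252, 251, 252, 252]
now red 4312 (array([  0, 153]), array([438, 232]))
160 150 [39, 47, 45, 30, 30, 32, 38, 39, 190, 171, 173, 172, 170, 138, 71, 58, 71, 74, 68, 63, 236, 240, 238, 154, 204, 238, 235, 234, 234, 235, 233, 236, 235, 232, 234, 234, 236, 236, 237, 238, 238, 238, 240, 239, 240, 241, 240, 240, 239, 240, 240, 240, 238, 239, 239, 238, 241, 239, 238, 239, 239, 239, 239]
222 150 [34, 35, 53, 54, 46, 40, 36, 36, 41, 39, 28, 114, 172, 169, 163, 162, 133, 70, 52, 255, 251, 255, 255, 231, 255, 251, 249, 251, 255, 252, 255, 254, 250, 250, 253, 255, 250, 255, 251, 249, 250, 255, 255, 255, 255, 250, 249, 251, 255, 255, 255, 251, 251, 247, 222, 243, 239, 241, 242, 245, 122, 27, 34]
0.4852817444574699 0.16969944714672322
```

The button has sprung back up: its edge rose 2.7 px, the full 8.5 mm. The carriage edge sits against the stop face within about 2–3 mm, where one notch short would leave 12 mm or more. The bottle hasn't moved and the arm is clear.

```bash
python3 -c "
from station import *
print(finish_job())"
```

```text
the job is handed in; nothing more can be done
None
```

I handed the job in at about 13 s with the carriage pushed to the red-bumper end stop, the button sprung back up and the arm clear; the hand-in returned no verdict, the lock in the last notch is inferred from camera measurements, and of the loose items I re-checked only the bottle (unmoved).

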